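# Open the leaning glaze-mill jar and hang up its cap

### The arm

A 6-joint arm with a two-finger parallel gripper is mounted at the origin on the work surface. World frame = base frame: x ahead of the robot, y to its left, z up, the work surface at z = 0. Lengths are in m, angles in rad, forces in N, time in s.
With the tool pointing down it reaches from about 0.425 to 0.95 m from the base axis. Payload 3.5 kg.
Tool frame: the origin (TCP) lies on the centre line of the jaws, within the pads' length; the fingertips stand 14 mm ahead of it and the grasp point (between the pads) lies 5 mm behind it (ctrl.finger_overhang is the distance from the TCP to the fingertips, in m); z points along the fingers, y is the line along which they close (so a half turn about z gives the same grasp; the last joint's range is limited). The gripper opens to 85 mm and grips with 20 to 120 N. Pads are 22 mm wide; open, the fingers measure 114 mm over their backs; the gripper's body (76 mm by 85 mm) begins 54 mm behind the grasp point. The pads swing forward as they close: fully open they stand 13 mm farther back than shut.
Start: joints at [1.158, 0.286, 1.577, -0, 1.279, -0.15], TCP at [0.175, 0.652, 0.222] pointing down, gripper open.
Joint ranges: [-2.77, 2.77], [-0.9, 2.22], [0.21, 2.48], [-1.53, 4.67], [0.24, 2.81], [-2.84, 2.84]. Speed limits (rad/s): [2.79, 2.79, 3.14, 3.14, 3.14, 3.14].

### API

Orientations are given as a unit quaternion [x, y, z, w].
In Python, from plant import ctrl gives the robot as it stands.
- The arm moves only by the tool send_rows, never from a script. Its argument "moves" is text: rows parted by semicolons, each of 7 numbers parted by spaces: the turn, a rotation vector about the tool's x, y, z in units of 360 degrees (1.0 is 360 degrees), then the shift along the tool's x, y, z in units of 20 cm (1.0 is 20 cm), then the gripper's target within -1 to 1 (fully open at 1, half-way at 0, shut at -1). A call has 1 to 12 rows; each row is the pose to reach, as a shift and turn from the pose commanded when the call began, along the tool's axes at that moment, turning the shorter way round; what a row does not reach only later rows make up. A row lasts 1/8 s, in which the tool goes at most 62.5 mm and 10.7 degrees, less where a joint would pass 70% of its speed; a pose out of reach is approached as far as the arm can. A call with a number of a shift or a turn outside -1 to 1 is refused whole. A call with a gripper value outside its range is refused whole. The fingers move at their own pace and stop on an object; "newtons" is the grip in N (left out, the last holds). Time passes only in rows, so rows that repeat a pose let the fingers close. It gives the time, the measured TCP pose, the force, the opening and the grip force at its end, in the units of the state.
- ctrl.get_state(): the state, without advancing time (a new reading comes with each control period).
- ctrl.read_camera(name): name is "side" or "top"; returns a dict with "image" (480x640x3 uint8, red, green, blue), "fovy" (degrees; the focal length in pixels is half the picture's height over the tangent of half this angle, whatever the lens; pixels are square), "cx", "cy" (the principal point, pixels), "extrinsics" (4x4, takes a point from camera to world coordinates). Camera axes: x right, y up, looking along -z (the intrinsics and any distortion apply to the point x, -y, -z); pixel columns grow to the right and rows downward; lengths in m; the calibration is good to about 2 mm. A picture is of the moment at which its call begins. There is no depth.
- ctrl.sign_off(): hands the job in; it is judged then, once.
The state is a dict: "time": time; "qpos": joint angles; "dq": joint speeds; "joint_efforts": joint torques, N m; "eef_pos": TCP position; "tcp_rot": TCP orientation; "contact_force": force on the tool from outside, world axes, zero at the start; "wrist_torque": the same for the moment, N m; "opening": opening from 0.0 (shut) to 1.0 (fully open); "finger_force": force on a finger pad.
Only numpy, scipy, OpenCV 4.12 (cv2) and the standard library are available. Lean on these libraries where they do the work, as an engineer would, in place of code of your own. Each camera call takes 0.05 s, during which the arm holds its last target. There are 200 camera calls.

### The job

Open the glaze-mill jar that leans in its cradle: unscrew its cap anticlockwise, turn by turn, until it comes free, and lift it clear. Then hang the cap by its loop handle on the hook of the steel stand and leave it hanging there at rest, without pushing aside the vase, the mug or the brush near it.

Things in the scene. Friction and masses are not known exactly. Their poses are not given: they have to be found in the camera images.
- neck_top (a point): Centre of the mouth of the white jar. z is the axis of jar and thread, pointing out of the mouth, leaning 30 deg from vertical, roughly towards the robot. Neck 37 mm in diameter, 47 mm over its thread ribs. With the cap screwed on, the cap's centre is 17 mm below this point along z, its lower edge 40 mm, the jar's shoulder 48 mm.
- jar: White ceramic jar, 100 mm in diameter, fixed in a dark steel cradle; origin at its bottom, z along its axis. Right-hand thread, 19 mm rise per full turn: turned anticlockwise (positive about z) the cap climbs 10 to 12 mm and is free after 4.0 rad (230 deg), then lifts straight off along z. 1.5 mm of play up and down; only friction resists; the cap stays put wherever it is let go.
- cap_center (a point): Centre of the round aluminium screw cap, half-way up: 60 mm in diameter, 46 mm tall, ribbed, 0.2 to 0.4 kg; z points out of its top. A rigid steel loop handle stands on the top in the y-z plane, within the cap's diameter, so a gripper can straddle it and take the round side at any angle about z. To hang it, grip at the +y and -y sides: the way through the loop is along x.
- cap: The same cap; origin at the middle of its lower edge, 23 mm below its centre.
- loop_under (a point): Middle of the underside of the loop handle's top bar, 45 mm above the cap's centre along its z (axes as the cap's): here the loop rests on the hook. The loop is 7 mm round bar, 52 mm wide along y (inside 38 mm), its opening 22 mm high above the cap's flat top, its highest point 7 mm above this point.
- hook_low (a point): Lowest point of the hook, on the centre line of its 7 mm round prong, 200 mm above the table. The prong runs along this frame's x: its free end is 30 mm away towards -x and 6 mm higher; towards +x it climbs 12 mm within 35 mm and meets an upright post (16 mm thick, 236 mm tall) 85 mm away. Nothing is above the prong. z is up.
- hook_tip (a point): Free end of the hook's prong (centre line), pointing roughly towards the robot, 206 mm above the table.
- stand: The fixed steel hook stand, base 130 x 110 x 14 mm; origin on the table, 55 mm behind (+x) the hook's lowest point; axes as the hook's frame.
- vase_center (a point): Bystander: clear glass cylinder vase, 84 mm in diameter, 190 mm tall; centre. Stands on one side of the jar, the hook stand on the other.
- mug_center (a point): Bystander: terracotta mug, 76 mm in diameter, 85 mm tall; centre.
- brush: Bystander: brush, 200 mm long, lying flat along its x.
Things that resemble listed ones, but are neither listed nor needed, are in the scene too. Leave any red look-alike of the cap alone.

How it is judged:
By the outcome, as a careful person would: the job done as asked, in the order asked, and still so for the second after the job is handed in, with the robot touching nothing.
It also fails if it takes over 64 s, if anything falls off the work surface, if the arm or the gripper's body presses on something with over 40 N, if the wrist force passes 120 N, or if a joint passes its speed limit or range.

## Working session

There is one attempt and no reset: what is moved stays moved. The work goes in short steps, Python scripts to look and compute and a tool call to move; the robot and the scene stay as the last step left them, time stands still between calls to the robot, and variables do not carry over. Pictures are saved under pics/ and viewed, at most 10 in all, crops included, and the job is handed in when it is done.

Besides the shell and the picture viewer there is one more tool, called after "Emit:" as name(argument=value, ...) on one line, values as JSON. send_rows: Moves the arm, as the interface text tells. Its arguments: {"type":"object","properties":{"moves":{"type":"string"},"newtons":{"type":"number"}},"required":["moves"]}

```bash
mkdir -p pics; ls
python3 - <<'E'
from plant import ctrl
import cv2,numpy as np
for n in("side","top"):
    c=ctrl.read_camera(n); cv2.imwrite(f"pics/{n}0.png",c["image"][:,:,::-1])
    print(n,c["fovy"],c["cx"],c["cy"],[k for k in c]); print(np.round(c["extrinsics"],4))
    for k in c:
        if k not in("image","extrinsics"):print(k,c[k])
print(ctrl.get_state())
E
```

```text
pics
side 45.587303313989 312.65641795356794 249.23371306705394 ['image', 'fovy', 'cx', 'cy', 'extrinsics']
[[-0.8715  0.3821 -0.3074  0.2968]
 [-0.4901 -0.6571  0.5727  0.5884]
 [ 0.0168  0.6498  0.7599  0.9151]
 [ 0.      0.      0.      1.    ]]
fovy 45.587303313989
cx 312.65641795356794
cy 249.23371306705394
top 43.37881539141844 328.34491631010724 242.8304418159786 ['image', 'fovy', 'cx', 'cy', 'extrinsics']
[[-0.0128  0.9826 -0.1853  0.3481]
 [-0.9999 -0.0142 -0.0059  0.0123]
 [-0.0084  0.1852  0.9827  1.4008]
 [ 0.      0.      0.      1.    ]]
fovy 43.37881539141844
cx 328.34491631010724
cy 242.8304418159786
{'time': 0.1, 'qpos': array([ 1.15799372e+00,  2.87118621e-01,  1.57803651e+00, -1.91073726e-05,
        1.27861105e+00, -1.49984217e-01]), 'dq': array([-0.00126258, -0.00313993, -0.00144526, -0.00044643,  0.00259517,
       -0.00033647]), 'joint_efforts': array([ 9.68665227e-04, -4.07297266e+01, -2.93698686e+01, -1.49486823e-04,
        3.46467998e-03,  2.33991693e-05]), 'eef_pos': array([0.17508134, 0.65125636, 0.22045462]), 'tcp_rot': array([ 1.31028502e-01,  9.91378006e-01, -1.04656058e-03, -2.93002319e-04]), 'contact_force': array([ 0.30375176,  1.01731021, -0.71150302]), 'wrist_torque': array([-0.02501927,  0.02896183, -0.02217475]), 'finger_force': 0.0, 'opening': 0.9993761992422154}
```

View pics/side0.png

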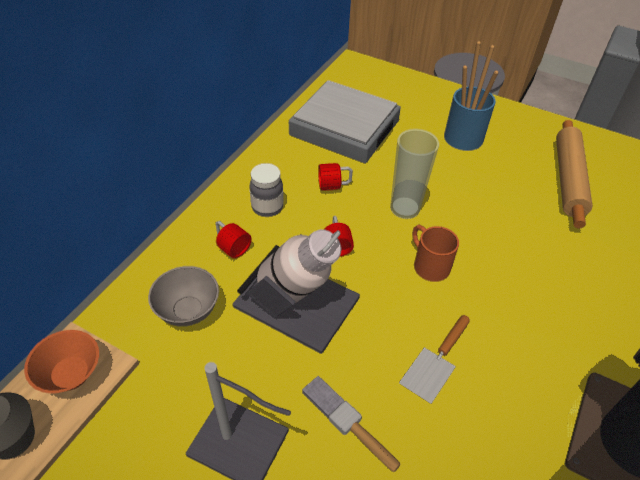

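View pics/top0.png

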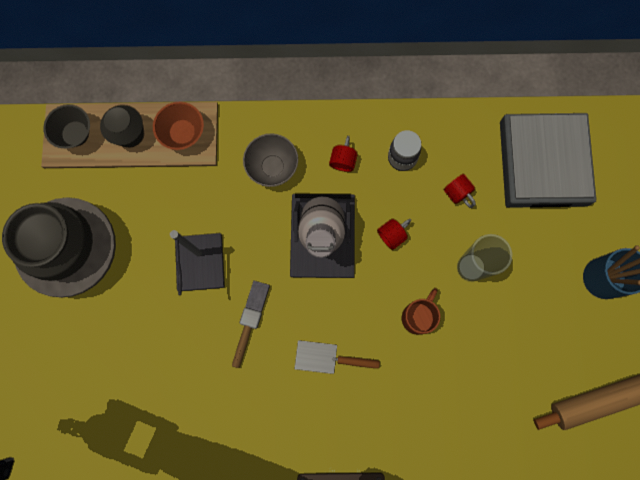

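The side view shows the white jar with its aluminium cap and loop at about (323,247). The hook stand has its post top at (212,370) and prong tip at (289,412). The vase is at (412,175), the mug at (436,253) and the brush at (350,422). The top view shows the cap at (321,238), the post top at (175,235) and the prong tip near (228,293). The red objects at side (340,238), (233,240) and (330,176) are the look-alikes. The grey cap on the leaning jar in its cradle is the one that fits. I'll confirm that in one enlarged mosaic.

Run:
```python
import cv2,numpy as np
s=cv2.imread("pics/side0.png");t=cv2.imread("pics/top0.png")
def cr(im,u,v):return cv2.resize(im[v:v+75,u:u+100],None,fx=4,fy=4,interpolation=cv2.INTER_CUBIC)
m=np.vstack([np.hstack([cr(s,270,210),cr(s,200,355)]),np.hstack([cr(t,270,200),cr(t,150,225)])])
for i in range(0,800,80):cv2.line(m,(i,0),(i,5),(0,255,255),1)
cv2.imwrite("pics/m0.png",m)
```

```text
(no output)
```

View pics/m0.png

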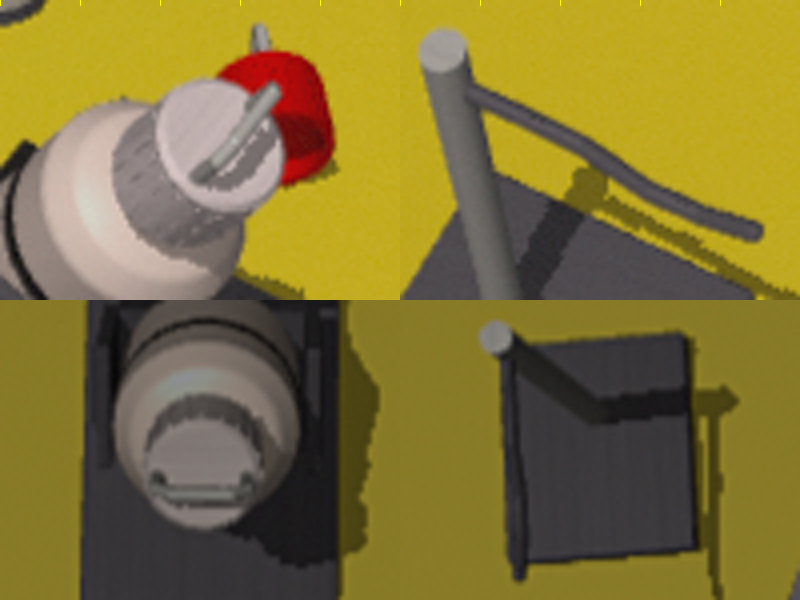

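The mosaic confirms the cap: grey, ribbed, with a steel loop, on the leaning white jar. Its face centre is near side (325,246.5) and top (321,243). The red thing behind it is only a mug-like look-alike. The hook tip is at side (289.5,412.8) and top (179.8,293.8).

```bash
cat > h.py <<'E'
import numpy as np,cv2
from scipy.spatial.transform import Rotation as R
from plant import ctrl
def cams():return {n:ctrl.read_camera(n) for n in("side","top")}
def ray(c,p):
    f=240/np.tan(np.radians(c["fovy"]/2));E=c["extrinsics"]
    d=E[:3,:3]@np.array([(p[0]-c["cx"])/f,-(p[1]-c["cy"])/f,-1]);return E[:3,3],d/np.linalg.norm(d)
def tri(C,ps,pt):
    (a,d),(b,e)=ray(C["side"],ps),ray(C["top"],pt)
    s=np.linalg.lstsq(np.c_[d,-e],b-a,rcond=None)[0];p,q=a+s[0]*d,b+s[1]*e
    return (p+q)/2,np.linalg.norm(p-q)
def plane(c,p,z):
    a,d=ray(c,p);return a+d*(z-a[2])/d[2]
def proj(c,X):
    f=240/np.tan(np.radians(c["fovy"]/2));E=c["extrinsics"];p=E[:3,:3].T@(np.asarray(X)-E[:3,3])
    return np.array([c["cx"]-f*p[0]/p[2],c["cy"]+f*p[1]/p[2]])
E
python3 - <<'E'
from h import *
np.set_printoptions(precision=4,suppress=True)
C=cams()
for n,a,b in[("captop",(325,246.5),(321,243)),("bar",(330,243),(321,248.2)),("tip",(289.5,412.8),(179.8,293.8)),("post",(211,367.5),(174.5,234.5))]:
    print(n,*tri(C,a,b))
T=C["top"];S=C["side"]
print("tip/post plane",plane(T,(179.8,293.8),.206),plane(T,(174.5,234.5),.236),plane(S,(289.5,412.8),.206),plane(S,(211,367.5),.236))
print("base",[plane(T,p,.012)[:2] for p in((291,278),(355,278),(292,195),(354,194))])
print("stand",[plane(T,p,.014)[:2] for p in((181.5,291),(225,287.5),(177,236.5),(221,233))])
print("bar ends top",[plane(T,p,.27)[:2] for p in((310,248.2),(332,248.2))])
print("vase",plane(T,(471,268),0),plane(T,(492,256),.19),"mug",plane(T,(421,318),.085),"brush",plane(T,(238,365),.01),plane(T,(262,283),.01))
E
```

```text
captop [0.5729 0.034  0.1998] 0.0030343574278002814
bar [0.5617 0.0344 0.2143] 0.001215662716471911
tip [0.473  0.3156 0.2061] 0.0030837107014645444
post [0.5887 0.3231 0.2333] 0.0013746969337554097
tip/post plane [0.4746 0.316  0.206 ] [0.5888 0.3227 0.236 ] [0.4715 0.3153 0.206 ] [0.5869 0.324  0.236 ]
base [array([0.5283, 0.1082]), array([ 0.5262, -0.0401]), array([0.727 , 0.1056]), array([ 0.7272, -0.0419])]
stand [array([0.5013, 0.3611]), array([0.508 , 0.2606]), array([0.6298, 0.3758]), array([0.6367, 0.2725])]
bar ends top [array([0.5514, 0.0541]), array([0.5508, 0.0122])]
vase [ 0.5475 -0.3122  0.    ] [ 0.5444 -0.3121  0.19  ] mug [ 0.4277 -0.1783  0.085 ] brush [0.3321 0.2286 0.01  ] [0.5178 0.1756 0.01  ]
```

```bash
cat >> h.py <<'E'
AX=np.array([-.5,.004,.866]);AX/=np.linalg.norm(AX)
CAP=np.array([.5844,.034,.180])
def frame(z,y):
    z=z/np.linalg.norm(z);y=y-z*(y@z);y/=np.linalg.norm(y);return R.from_matrix(np.c_[np.cross(y,z),y,z])
def go(p,rot,s=None):
    "row numbers to the pose (p,rot) from the measured one"
    s=s or ctrl.get_state();r=R.from_quat(s["tcp_rot"])
    print("turn",np.round((r.inv()*rot).as_rotvec()/2/np.pi,4),"shift",np.round(r.inv().apply(np.asarray(p)-s["eef_pos"])/.2,3))
E
python3 - <<'E'
from h import *
s=ctrl.get_state();g=frame(-AX,np.array([0,-1.,0]));r=R.from_quat(s["tcp_rot"])
print(r.as_matrix().round(3))
go([.30,.45,.38],r)
mid=r*R.from_rotvec([0,0,np.radians(85)]);go([.33,.48,.38],mid)
# overlay check of the predicted cap on first images
C=cams();x=np.cross([0,1.,0],AX);y=np.cross(AX,x);t=np.linspace(0,2*np.pi,60)
for n in C:
    im=cv2.imread(f"pics/{n}0.png");im=cv2.resize(im,None,fx=1,fy=1)
    u,v=(265,200) if n=="side" else (271,190)
    k=5;im=cv2.resize(im[v:v+80,u:u+80],None,fx=k,fy=k,interpolation=cv2.INTER_CUBIC)
    def dr(P,c):cv2.polylines(im,[np.int32([(proj(C[n],q)-(u,v)+.5)*k for q in P])],False,c,1)
    for h in(-.023,.023):dr([CAP+AX*h+.03*(np.cos(a)*x+np.sin(a)*y) for a in t],(0,255,0))
    dr([CAP+AX*.023-y*.0225,CAP+AX*.0485-y*.0225,CAP+AX*.0485+y*.0225,CAP+AX*.023+y*.0225],(255,0,0))
    im0=im if n=="side" else np.hstack([im0,im])
cv2.imwrite("pics/ov.png",im0)
E
```

```text
[[-0.966  0.26  -0.001]
 [ 0.26   0.966 -0.001]
 [ 0.    -0.002 -1.   ]]
turn [0. 0. 0.] shift [-0.864 -0.812 -0.795]
turn [0.     0.     0.2361] shift [-0.97  -0.628 -0.795]
```

View pics/ov.png

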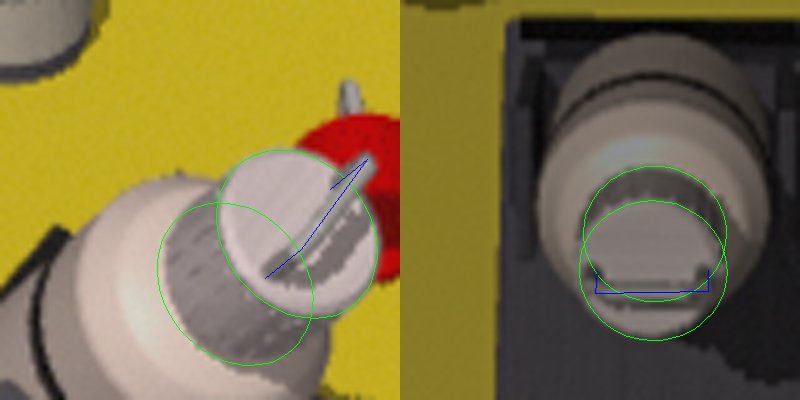

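The overlay matches the cap rims in both views to about 1 px, and the loop lies along world y. I'll lift first, then move over.

Emit:
send_rows(moves="0 0 0 0 0 -0.3 1; 0 0 0 0 0 -0.6 1; 0 0 0.03 -0.2 -0.1 -0.8 1; 0 0 0.06 -0.4 -0.3 -0.8 1; 0 0 0.09 -0.6 -0.4 -0.8 1; 0 0 0.12 -0.8 -0.5 -0.8 1; 0 0 0.15 -0.97 -0.6 -0.8 1; 0 0 0.18 -0.97 -0.63 -0.8 1; 0 0 0.21 -0.97 -0.63 -0.8 1; 0 0 0.236 -0.97 -0.63 -0.8 1; 0 0 0.236 -0.97 -0.63 -0.8 1")

```text
time: 1.68
eef_pos: [0.3299, 0.4796, 0.3817]
tcp_rot: [0.766, 0.643, -0.0, -0.0]
contact_force: [-0.2, 0.2, 0.4]
opening: 1.0
finger_force: 0.0
```

Run:
```python
from h import *
s=ctrl.get_state();print(s["qpos"].round(3),s["eef_pos"])
g=frame(-AX,np.array([0,-1.,0]));r=R.from_quat(s["tcp_rot"]);go([.45,.28,.38],g);go(CAP+AX*.12,g);print(CAP+AX*.12)
```

```text
[0.794 0.005 1.605 0.    1.532 0.967] [0.32990663 0.47964577 0.38169415]
turn [-0.0587  0.0688  0.2172] shift [-0.88   0.763  0.008]
turn [-0.0587  0.0688  0.2172] shift [-2.025  1.341  0.489]
[0.52439916 0.03448001 0.28392145]
```

Emit:
send_rows(moves="-0.007 0.009 0.027 -0.2 0.15 0 1; -0.015 0.017 0.054 -0.4 0.3 0 1; -0.022 0.026 0.081 -0.6 0.5 0 1; -0.03 0.034 0.109 -0.88 0.763 0 1; -0.037 0.043 0.136 -0.88 0.763 0 1; -0.044 0.052 0.163 -0.88 0.763 0 1; -0.052 0.06 0.19 -0.88 0.763 0 1; -0.0587 0.0688 0.2172 -0.88 0.763 0 1; -0.0587 0.0688 0.2172 -0.88 0.763 0 1")

```text
time: 2.8
eef_pos: [0.4487, 0.2804, 0.3813]
tcp_rot: [0.966, 0.002, 0.258, 0.003]
contact_force: [-0.4, -0.7, 0.0]
opening: 1.0
finger_force: 0.0
```

Run:
```python
from h import *
s=ctrl.get_state();print(s["qpos"].round(3),s["eef_pos"])
g=frame(-AX,np.array([0,-1.,0]));go(CAP+AX*.12,g)
```

```text
[ 0.483 -0.363  1.983 -0.272  1.067  2.127] [0.44874797 0.28038104 0.38126186]
turn [0.     0.0001 0.0007] shift [0.079 1.227 0.616]
```

Emit:
send_rows(moves="0 0 0 0.02 0.25 0 1; 0 0 0 0.04 0.5 0.1 1; 0 0 0 0.06 0.75 0.3 1; 0 0 0 0.08 1 0.5 1; 0 0 0 0.08 1 0.6 1; 0 0 0 0.08 1 0.6 1")

```text
time: 3.55
eef_pos: [0.5223, 0.078, 0.2844]
tcp_rot: [0.966, -0.001, 0.257, 0.003]
contact_force: [0.1, 0.2, -1.0]
opening: 1.001
finger_force: 0.0
```

Run:
```python
from h import *
s=ctrl.get_state();print(s["qpos"].round(3),s["eef_pos"])
g=frame(-AX,np.array([0,-1.,0]));go(CAP+AX*.12,g);go(CAP+AX*.007,g)
```

```text
[-0.055 -0.384  2.169  0.029  0.838  1.504] [0.52231304 0.07803955 0.2843753 ]
turn [ 0.0002  0.0007 -0.    ] shift [0.008 0.218 0.008]
turn [ 0.0002  0.0007 -0.    ] shift [0.01  0.217 0.573]
```

Emit:
send_rows(moves="0 0 0 0.01 0.217 0 1; 0 0 0 0.01 0.217 0 1; 0 0 0 0.01 0.217 0.15 1; 0 0 0 0.01 0.217 0.3 1; 0 0 0 0.01 0.217 0.45 1; 0 0 0 0.01 0.217 0.573 1; 0 0 0 0.01 0.217 0.573 1")

```text
time: 4.42
eef_pos: [0.581, 0.0369, 0.1872]
tcp_rot: [0.966, 0.0, 0.257, 0.002]
contact_force: [-0.1, -0.3, -0.8]
opening: 1.004
finger_force: 0.0
```

Run:
```python
from h import *
s=ctrl.get_state();print(s["qpos"].round(3),s["eef_pos"])
g=frame(-AX,np.array([0,-1.,0]));go(CAP+AX*.007,g)
C=cams();a=cv2.resize(C["side"]["image"][190:310,250:410],(400,300))
b=cv2.resize(C["top"]["image"][170:290,240:400],(400,300))
cv2.imwrite("pics/g1.png",np.hstack([a,b])[:,:,::-1])
```

```text
[-0.141 -0.146  2.165  0.117  0.609  1.351] [0.58102367 0.03685253 0.18719672]
turn [-0.0001  0.0005  0.0002] shift [-0.003  0.014  0.005]
```

View pics/g1.png

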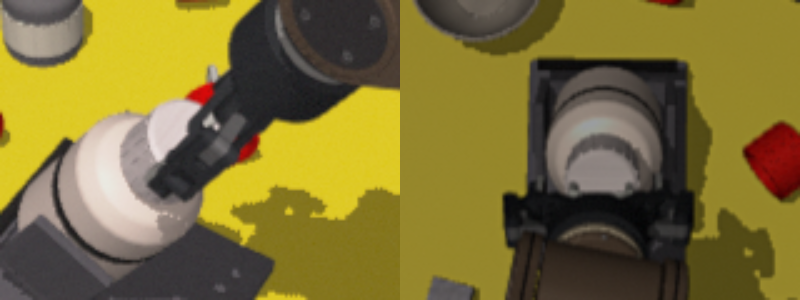

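Run:
```python
from h import *
s=ctrl.get_state();r=R.from_quat(s["tcp_rot"]);C=cams();o=[]
for n,(u,v) in(("side",(270,200)),("top",(271,200))):
    im=cv2.resize(C[n]["image"][v:v+80,u:u+100],None,fx=4,fy=4,interpolation=cv2.INTER_CUBIC)[:,:,::-1].copy()
    for sy in(-.05,.05):
        for z,c in((0.014,(0,0,255)),(0,(0,255,0)),(-.013,(255,0,0)),(-.054,(255,0,255))):
            q=(proj(C[n],s["eef_pos"]+r.apply([0,sy,z]))-(u,v)+.5)*4;cv2.circle(im,tuple(int(i) for i in q),3,c,-1)
    o.append(im)
cv2.imwrite("pics/g2.png",np.hstack(o))
```

```text
(no output)
```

View pics/g2.png

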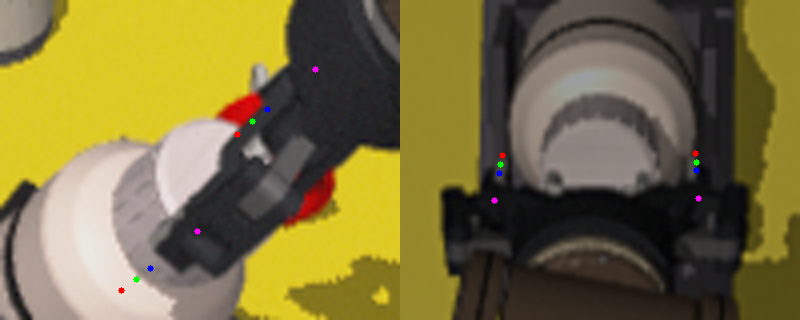

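Run:
```python
from h import *
print(ctrl.finger_overhang,[k for k in dir(ctrl) if k[0]!='_'])
```

```text
0.014 ['Unreachable', 'finger_overhang', 'get_state', 'read_camera', 'sign_off']
```

Emit:
send_rows(moves="0 0 0 0 0.014 0.025 1; 0 0 0 0 0.014 0.05 1; 0 0 0 0 0.014 0.05 1")

```text
time: 5.0
eef_pos: [0.5863, 0.0323, 0.1792]
tcp_rot: [0.966, -0.002, 0.258, 0.002]
contact_force: [0.0, -0.2, -0.1]
opening: 0.998
finger_force: 0.0
```

Run:
```python
from h import *
s=ctrl.get_state();r=R.from_quat(s["tcp_rot"]);C=cams();o=[]
for n,(u,v) in(("side",(270,200)),("top",(271,200))):
    im=cv2.resize(C[n]["image"][v:v+80,u:u+80],None,fx=5,fy=5,interpolation=cv2.INTER_CUBIC)[:,:,::-1].copy()
    im=cv2.convertScaleAbs(im,alpha=1.8,beta=20)
    for sy in(-.05,.05):
        for z,c in((0.014,(0,0,255)),(0,(0,255,0)),(-.03,(255,0,0)),(-.059,(255,0,255))):
            q=(proj(C[n],s["eef_pos"]+r.apply([0,sy,z]))-(u,v)+.5)*5;cv2.circle(im,tuple(int(i) for i in q),3,c,-1)
    o.append(im)
cv2.imwrite("pics/g3.png",np.hstack(o));print(s["eef_pos"],s["contact_force"])
```

```text
[0.58632284 0.03232103 0.17920269] [ 0.02087648 -0.16971289 -0.10465675]
```

View pics/g3.png

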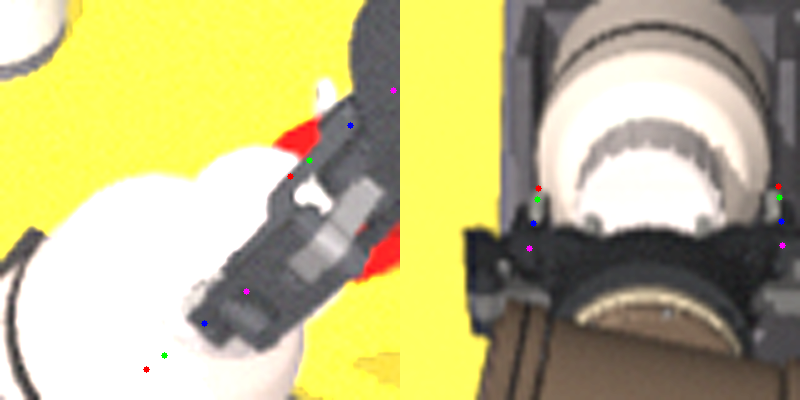

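Run:
```python
from h import *
s=ctrl.get_state();r=R.from_quat(s["tcp_rot"]);C=cams()
for n in C:
  a=C[n]["image"].astype(int);b=cv2.imread(f"pics/{n}0.png")[:,:,::-1].astype(int)
  for sy in(-.05,.05):
    for z in np.arange(.02,-.04,-.006):
        q=np.rint(proj(C[n],s["eef_pos"]+r.apply([0,sy,z]))).astype(int);print(n,sy,round(z,3),q,a[q[1],q[0]],b[q[1],q[0]])
```

```text
side -0.05 0.02 [297 274] [229 215 204] [203 182 171]
side -0.05 0.014 [299 273] [234 221 212] [213 191 182]
side -0.05 0.008 [300 272] [234 220 211] [212 192 180]
side -0.05 0.002 [302 271] [232 218 208] [211 190 179]
side -0.05 -0.004 [303 270] [233 218 209] [211 190 178]
side -0.05 -0.01 [305 268] [152 137 130] [130 116 110]
side -0.05 -0.016 [307 267] [141 129 129] [119 111 110]
side -0.05 -0.022 [308 266] [144 133 131] [122 114 110]
side -0.05 -0.028 [310 264] [40 41 43] [124 115 115]
side -0.05 -0.034 [312 263] [34 35 37] [124 113 113]
side 0.05 0.02 [326 236] [61 60 61] [190 173 172]
side 0.05 0.014 [327 235] [68 64 66] [193 178 177]
side 0.05 0.008 [329 233] [62 60 63] [195 179 178]
side 0.05 0.002 [331 232] [52 51 54] [178  78  76]
side 0.05 -0.004 [332 231] [51 50 54] [183  10  10]
side 0.05 -0.01 [334 229] [54 52 56] [186  10  10]
side 0.05 -0.016 [336 228] [53 53 54] [188  10  10]
side 0.05 -0.022 [337 226] [54 55 56] [185  10  10]
side 0.05 -0.028 [339 225] [51 51 54] [183  10  10]
side 0.05 -0.034 [341 224] [43 43 45] [174  10  10]
top -0.05 0.02 [298 236] [57 52 48] [5
[... 219 characters left out ...]
298 241] [70 69 66] [50 49 51]
top -0.05 -0.016 [297 242] [70 69 66] [52 50 51]
top -0.05 -0.022 [297 243] [64 64 61] [57 54 56]
top -0.05 -0.028 [297 244] [37 36 34] [57 54 57]
top -0.05 -0.034 [297 245] [13 14 15] [55 53 55]
top 0.05 0.02 [346 236] [26 25 27] [23 21 23]
top 0.05 0.014 [346 237] [32 30 30] [24 22 24]
top 0.05 0.008 [346 238] [51 50 49] [25 24 26]
top 0.05 0.002 [346 238] [51 50 49] [25 24 26]
top 0.05 -0.004 [346 239] [59 57 55] [26 25 25]
top 0.05 -0.01 [346 240] [55 53 52] [25 24 24]
top 0.05 -0.016 [347 241] [15 15 15] [25 25 25]
top 0.05 -0.022 [347 242] [18 18 19] [20 21 21]
top 0.05 -0.028 [347 243] [15 15 16] [23 22 22]
top 0.05 -0.034 [347 244] [15 15 17] [27 26 28]
```

Run:
```python
from h import *
s=ctrl.get_state();r=R.from_quat(s["tcp_rot"]);C=cams();o=[]
for n,(u,v) in(("side",(285,215)),("top",(290,210))):
    a=C[n]["image"].astype(float);b=cv2.imread(f"pics/{n}0.png")[:,:,::-1].astype(float)
    k=np.median(a[20:200,300:].sum(2)/(b[20:200,300:].sum(2)+1));print(k)
    d=np.abs(a-k*b).sum(2);st=np.hstack([np.clip(a*.9,0,255),np.repeat(np.clip(d*2,0,255)[:,:,None],3,2)])
    def cr(m):return cv2.resize(m[v:v+50,u:u+66].astype(np.uint8),None,fx=6,fy=6,interpolation=cv2.INTER_NEAREST)
    A=cr(np.clip(a*.95,0,255)[:,:,::-1]);D=cr(np.repeat(np.clip(d*2,0,255)[:,:,None],3,2))
    for sy in(-.046,.046):
        for z,c in((0.014,(0,0,255)),(0,(0,255,0)),(-.03,(255,0,0))):
            q=(proj(C[n],s["eef_pos"]+r.apply([0,sy,z]))-(u,v)+.5)*6;cv2.circle(D,tuple(int(i) for i in q),3,c,-1)
    o.append(np.hstack([A,D]))
cv2.imwrite("pics/g4.png",np.vstack(o))
```

```text
1.1596958174904943
1.1061946902654867
```

View pics/g4.png

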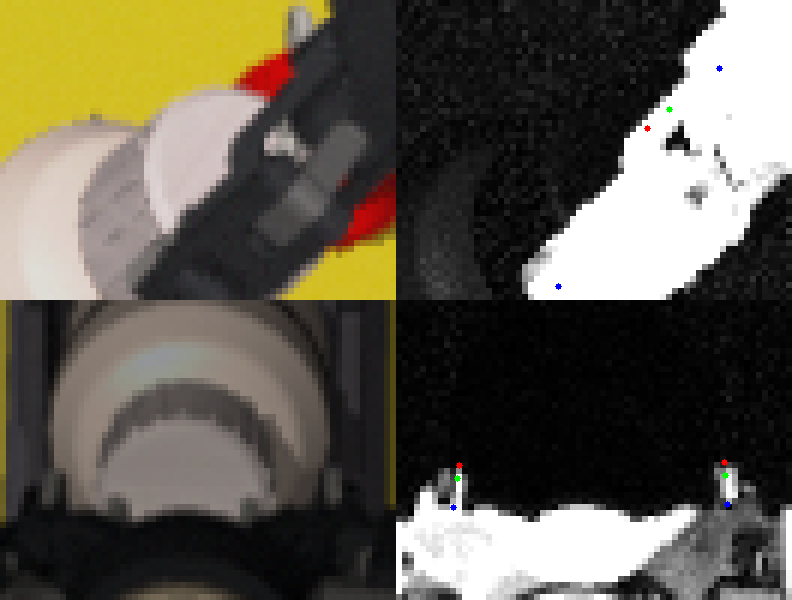

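The two views disagree about where the fingertips are: the top view has them beside the cap, the side view farther back. A gentle close will settle it. The opening should stop at about 0.70 on the cap and 0.61 on the loop.

Emit:
send_rows(moves="0 0 0 0 0 0 0.6; 0 0 0 0 0 0 0.45; 0 0 0 0 0 0 0.3; 0 0 0 0 0 0 0.3; 0 0 0 0 0 0 0.3", newtons=20)

```text
time: 5.92
eef_pos: [0.5863, 0.0339, 0.1803]
tcp_rot: [0.966, -0.002, 0.259, 0.001]
contact_force: [-3.9, 5.7, 4.3]
opening: 0.691
finger_force: 21.1
```

Run:
```python
from h import *
s=ctrl.get_state();print(s["opening"],s["finger_force"],s["contact_force"],s["wrist_torque"],s["eef_pos"])
C=cams();o=[]
r=R.from_quat(s["tcp_rot"])
for n,(u,v) in(("side",(270,215)),("top",(275,200))):
    D=cv2.resize(C[n]["image"][v:v+80,u:u+80],None,fx=5,fy=5,interpolation=cv2.INTER_NEAREST)[:,:,::-1].copy()
    for sy in(-.035,.035):
        for z,c in((0.014,(0,0,255)),(0,(0,255,0)),(-.03,(255,0,0))):
            q=(proj(C[n],s["eef_pos"]+r.apply([0,sy,z]))-(u,v)+.5)*5;cv2.circle(D,tuple(int(i) for i in q),2,c,-1)
    o.append(D)
cv2.imwrite("pics/g5.png",np.hstack(o))
```

```text
0.6914818434850989 21.09490360488053 [-3.86863183  5.66884646  4.27130548] [1.04088632 0.41587599 0.60129122] [0.58628068 0.0339434  0.18029446]
```

View pics/g5.png

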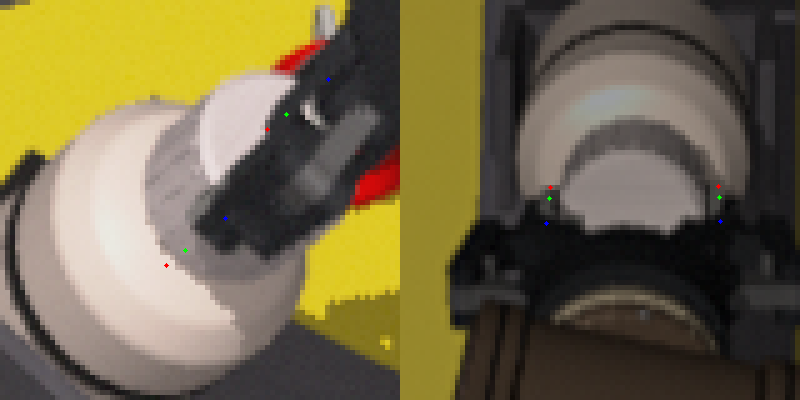

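The opening of 0.69 (about 59 mm) means the cap is held and the loop is clear. The light-grey pads just blended into the cap in the picture. I'll regrip 8 mm higher and centred, with more force.

Emit:
send_rows(moves="0 0 0 0 0 0 0.8; 0 0 0 0 0 0 0.8; 0 0 0 0 -0.01 -0.04 0.8; 0 0 0 0 -0.01 -0.04 0.8; 0 0 0 0 -0.01 -0.04 0.3; 0 0 0 0 -0.01 -0.04 0.2; 0 0 0 0 -0.01 -0.04 0.2; 0 0 0 0 -0.01 -0.04 0.2", newtons=80)

```text
time: 7.02
eef_pos: [0.5821, 0.0343, 0.1879]
tcp_rot: [0.966, -0.001, 0.258, 0.003]
contact_force: [-9.6, -1.9, 8.1]
opening: 0.653
finger_force: 81.8
```

Run:
```python
from h import *
s=ctrl.get_state();print(s["opening"],s["finger_force"],s["contact_force"],s["wrist_torque"],s["eef_pos"],s["qpos"])
r=R.from_quat(s["tcp_rot"]);print("axis err",r.inv().apply(AX),(s["eef_pos"]-CAP),r.inv().apply(s["contact_force"]))
```

```text
0.653377561102942 81.82811968566966 [-9.61172806 -1.85485604  8.13812042] [-0.31407127  1.00165665 -0.18066452] [0.58210656 0.03426793 0.18785517] [-0.14536972 -0.14547082  2.16402861  0.11752947  0.60751449  1.34867691]
axis err [-9.60427125e-04  1.43207598e-03 -9.99998513e-01] [-0.00229344  0.00026793  0.00785517] [ -4.26491415   1.92200986 -11.83939174]
```

Emit:
send_rows(moves="0 0 -0.02 0 0 -0.002 0.2; 0 0 -0.045 0 0 -0.004 0.2; 0 0 -0.07 0 0 -0.007 0.2; 0 0 -0.095 0 0 -0.009 0.2; 0 0 -0.12 0 0 -0.011 0.2; 0 0 -0.145 0 0 -0.014 0.2; 0 0 -0.17 0 0 -0.016 0.2; 0 0 -0.195 0 0 -0.0185 0.2; 0 0 -0.22 0 0 -0.021 0.2; 0 0 -0.22 0 0 -0.021 0.2")

```text
time: 8.28
eef_pos: [0.5798, 0.0351, 0.1895]
tcp_rot: [0.746, 0.614, 0.198, 0.165]
contact_force: [0.8, 4.0, -0.5]
opening: 0.652
finger_force: 85.1
```

```bash
cat > st.py <<'E'
from h import *
s=ctrl.get_state();r=R.from_quat(s["tcp_rot"])
print("op",s["opening"],"ff",s["finger_force"],"F tool",r.inv().apply(s["contact_force"]).round(1),"T",r.inv().apply(s["wrist_torque"]).round(2),"q",s["qpos"].round(3),s["eef_pos"].round(4),"along/off axis",((s["eef_pos"]-CAP)@AX).round(4),s["time"])
g=frame(-AX,r.as_matrix()[:,1]);print("tilt fix",(r.inv()*g).as_rotvec().round(4))
E
python3 st.py
```

```text
op 0.6515165260181325 ff 85.09236879501259 F tool [ 4.1 -0.4  0.8] T [ 0.48  0.49 -0.02] q [-0.145 -0.153  2.167  0.119  0.613 -0.031] [0.5798 0.0351 0.1895] along/off axis 0.0105 8.275
tilt fix [-0.0019  0.      0.    ]
```

Emit:
send_rows(moves="0 0 -0.02 0 0 -0.002 0.2; 0 0 -0.045 0 0 -0.004 0.2; 0 0 -0.07 0 0 -0.007 0.2; 0 0 -0.095 0 0 -0.009 0.2; 0 0 -0.12 0 0 -0.011 0.2; 0 0 -0.145 0 0 -0.014 0.2; 0 0 -0.17 0 0 -0.016 0.2; 0 0 -0.195 0 0 -0.0185 0.2; 0 0 -0.22 0 0 -0.021 0.2; 0 0 -0.22 0 0 -0.021 0.2")

```text
time: 9.52
eef_pos: [0.5776, 0.0345, 0.193]
tcp_rot: [0.184, 0.948, 0.047, 0.254]
contact_force: [-1.1, -0.2, -2.0]
opening: 0.652
finger_force: 85.2
```

```bash
python3 st.py
```

```text
op 0.6521738840652176 ff 85.15635305651813 F tool [ 1.7 -0.9  1.2] T [ 0.17  0.55 -0.  ] q [-0.147 -0.163  2.169  0.117  0.622 -1.411] [0.5776 0.0345 0.193 ] along/off axis 0.0147 9.525
tilt fix [-0.0017 -0.0016 -0.    ]
```

Emit:
send_rows(moves="0 0 -0.02 0 0 -0.002 0.2; 0 0 -0.045 0 0 -0.004 0.2; 0 0 -0.07 0 0 -0.007 0.2; 0 0 -0.095 0 0 -0.009 0.2; 0 0 -0.12 0 0 -0.011 0.2; 0 0 -0.145 0 0 -0.014 0.2; 0 0 -0.17 0 0 -0.016 0.2; 0 0 -0.19 0 0 -0.018 0.2; 0 0 -0.205 0 0 -0.0195 0.2; 0 0 -0.205 0 0 -0.0195 0.2")

```text
time: 10.78
eef_pos: [0.5759, 0.0344, 0.1967]
tcp_rot: [-0.422, 0.869, -0.115, 0.231]
contact_force: [-0.4, -0.2, -3.1]
opening: 0.648
finger_force: 85.1
```

```bash
python3 st.py
```

```text
op 0.6479468690028642 ff 85.0611144596769 F tool [1.3 1.4 2.4] T [-0.35  0.36  0.04] q [-0.147 -0.172  2.17   0.116  0.629 -2.698] [0.5759 0.0344 0.1967] along/off axis 0.0187 10.775
tilt fix [ 0.0002 -0.0017  0.    ]
```

Emit:
send_rows(moves="0 0 0 0 0 -0.015 0.2; 0 0 0 0 0 -0.03 0.2; 0 0 0 0 0 -0.045 0.2; 0 0 0 0 0 -0.06 0.2")

```text
time: 11.28
eef_pos: [0.5703, 0.0346, 0.208]
tcp_rot: [-0.423, 0.868, -0.116, 0.232]
contact_force: [-0.8, 0.0, -2.7]
opening: 0.65
finger_force: 84.9
```

```bash
python3 st.py
```

```text
op 0.6504948572439433 ff 84.91252430874738 F tool [1.2 1.6 2. ] T [-0.38  0.28  0.02] q [-0.149 -0.201  2.173  0.114  0.654 -2.7  ] [0.5703 0.0346 0.208 ] along/off axis 0.0313 11.275
tilt fix [-0.0009 -0.0006 -0.    ]
```

Emit:
send_rows(moves="0 0 0 0 0 -0.1 0.2; 0 0 0 0 0 -0.2 0.2; 0 0 0 0 0 -0.35 0.2; 0 0 0 0 0 -0.5 0.2; 0 0 0 0 0 -0.65 0.2; 0 0 0 0 0 -0.65 0.2")

```text
time: 12.02
eef_pos: [0.5061, 0.0351, 0.324]
tcp_rot: [-0.423, 0.867, -0.118, 0.234]
contact_force: [0.2, -0.2, -2.3]
opening: 0.649
finger_force: 85.6
```

```bash
cat > tgt.py <<'E'
from h import *
PSI=np.radians(4.7);HX=np.array([np.cos(PSI),np.sin(PSI),0]);HY=np.array([-np.sin(PSI),np.cos(PSI),0])
TIP=np.array([.4732,.3157,.206]);LOW=TIP+.030*HX-[0,0,.006]
def cap_tcp(loop,tilt,off):
    "TCP pose placing loop_under at 'loop'; cap z tilted by tilt towards -HX; off = TCP above cap centre"
    u=np.array([0,0,1.])*np.cos(tilt)-HX*np.sin(tilt)
    return loop-u*(.045-off),frame(-u,-HY)
E
python3 st.py
python3 - <<'E'
from tgt import *
print(LOW)
p,g=cap_tcp(LOW+[0,0,.0035]-HX*.08+[0,0,.02],0.1,.0085);print(p);go(p,g);go([.45,.15,.33],g)
E
```

```text
op 0.6489016076177802 ff 85.61212780710775 F tool [0.8 0.7 2.1] T [-0.43  0.28 -0.02] q [-0.174 -0.477  2.163  0.102  0.932 -2.691] [0.5061 0.0351 0.324 ] along/off axis 0.1639 12.025
tilt fix [-0.007   0.0028  0.    ]
[0.50309912 0.31815816 0.2       ]
[0.4269998  0.31190165 0.18718235]
turn [-0.0747 -0.0436 -0.3612] shift [-0.672  1.394  0.381]
turn [-0.0747 -0.0436 -0.3612] shift [-0.313  0.531 -0.171]
```

```bash
sed -i 's/frame(-u,-HY)/frame(-u,HY)/' tgt.py
python3 - <<'E'
from tgt import *
p,g=cap_tcp(np.r_[(LOW-HX*.085)[:2],.235],0.,.008);print(p);go([.44,.16,.30],g);go(p,g)
E
```

```text
[0.41838494 0.31119338 0.198     ]
turn [-0.0422  0.076   0.1283] shift [-0.28   0.656 -0.067]
turn [-0.0422  0.076   0.1283] shift [-0.663  1.399  0.313]
```

Emit:
send_rows(moves="-0.007 0.0127 0.0214 -0.05 0.11 -0.01 0.2; -0.014 0.0253 0.0428 -0.1 0.22 -0.02 0.2; -0.021 0.038 0.064 -0.15 0.33 -0.03 0.2; -0.028 0.0507 0.0855 -0.2 0.44 -0.045 0.2; -0.035 0.063 0.107 -0.24 0.55 -0.055 0.2; -0.0422 0.076 0.1283 -0.28 0.656 -0.067 0.2; -0.0422 0.076 0.1283 -0.28 0.656 -0.067 0.2; -0.0422 0.076 0.1283 -0.28 0.656 -0.067 0.2")

```text
time: 13.02
eef_pos: [0.4394, 0.1597, 0.296]
tcp_rot: [-0.042, 0.999, 0.0, -0.003]
contact_force: [0.8, 0.6, -2.7]
opening: 0.651
finger_force: 85.6
```

```bash
python3 st.py
python3 - <<'E'
from tgt import *
p,g=cap_tcp(np.r_[(LOW-HX*.085)[:2],.235],0.,.008);print(p);go(p,g)
E
```

```text
op 0.6506231394462612 ff 85.59093547199154 F tool [-0.8  0.6  2.7] T [ 0.06  0.02 -0.01] q [ 1.300e-01 -2.340e-01  1.974e+00  1.000e-03  1.409e+00 -1.524e+00] [0.4394 0.1597 0.296 ] along/off axis 0.1734 13.025
tilt fix [ 0.0455 -0.5283  0.0123]
[0.41838494 0.31119338 0.198     ]
turn [ 0.0001 -0.0011  0.0003] shift [0.038 0.763 0.491]
```

Emit:
send_rows(moves="0 -0.001 0 0.01 0.2 0.1 0.2; 0 -0.001 0 0.02 0.4 0.22 0.2; 0 -0.001 0 0.03 0.6 0.35 0.2; 0 -0.001 0 0.038 0.763 0.491 0.2; 0 -0.001 0 0.038 0.763 0.491 0.2; 0 -0.001 0 0.038 0.763 0.491 0.2; 0 -0.001 0 0.038 0.763 0.491 0.2")

```text
time: 13.9
eef_pos: [0.4195, 0.3111, 0.2004]
tcp_rot: [-0.041, 0.999, 0.001, 0.001]
contact_force: [-0.5, -0.4, -3.4]
opening: 0.648
finger_force: 85.9
```

```bash
python3 st.py
python3 - <<'E'
from tgt import *
s=ctrl.get_state();r=R.from_quat(s["tcp_rot"]);C=cams();o=[];m=r.as_matrix()
for n,(u,v),w,k in(("side",(230,330),(130,140),4),("top",(150,220),(65,140),4)):
    im=cv2.convertScaleAbs(cv2.resize(C[n]["image"][v:v+w[1],u:u+w[0]],None,fx=k,fy=k,interpolation=cv2.INTER_CUBIC),alpha=1.15)[:,:,::-1].copy()
    P=lambda X:tuple(int(i) for i in (proj(C[n],X)-(u,v)+.5)*k)
    c0=s["eef_pos"]+m[:,2]*.008
    L=lambda y,z:c0+m[:,1]*y-m[:,2]*z
    for pts,c in(([L(-.0225,.023),L(-.0225,.0485),L(.0225,.0485),L(.0225,.023)],(255,0,255)),([L(0,-.023)+.03*(np.cos(a)*m[:,0]+np.sin(a)*m[:,1]) for a in np.linspace(0,6.3,40)],(0,255,0)),([TIP,LOW,LOW+HX*.035+[0,0,.012]],(0,0,255))):
        cv2.polylines(im,[np.int32([P(q) for q in pts])],False,c,1)
    o.append(im)
cv2.imwrite("pics/hk.png",np.hstack(o))
E
```

```text
op 0.6478197907027122 ff 85.9224302630173 F tool [ 0.5 -0.4  3.4] T [-0.03 -0.03 -0.04] q [ 0.443 -0.036  1.972  0.002  1.203 -1.21 ] [0.4195 0.3111 0.2004] along/off axis 0.1012 13.9
tilt fix [ 0.0456 -0.5197  0.0121]
```

View pics/hk.png

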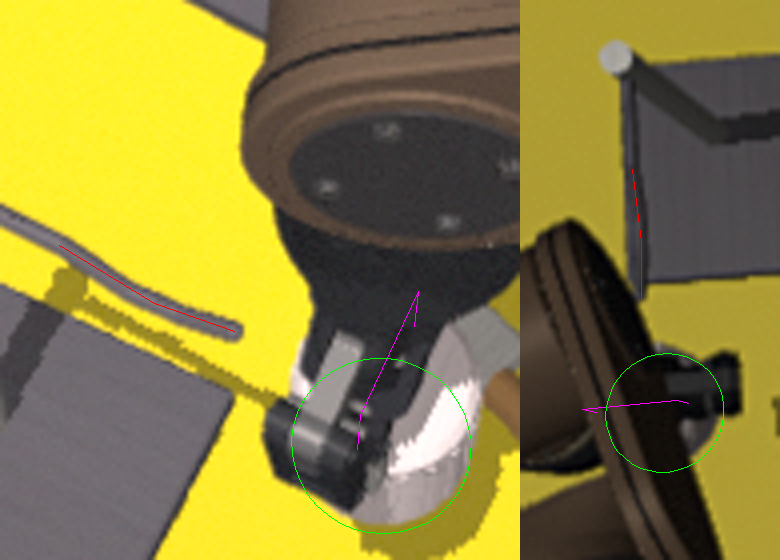

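The cap hangs in the gripper with its loop plane across the prong. The prong tip is at crop (238,330), and both overlays match to about 2 px. Next I go down to insertion height, then in.

Run:
```python
from tgt import *
for d,z in((.085,.2145),(.03,.2145),(0,.2145)):
    p,g=cap_tcp(np.r_[(LOW-HX*d)[:2],z],0.,.008);go(p,g)
```

```text
turn [ 0.0004  0.0003 -0.0002] shift [0.004 0.    0.113]
turn [ 0.0004  0.0003 -0.0002] shift [-0.271  0.001  0.114]
turn [ 0.0004  0.0003 -0.0002] shift [-0.421  0.001  0.114]
```

Emit:
send_rows(moves="0 0 0 0 0 0.06 0.2; 0 0 0 0 0 0.114 0.2; 0 0 0 0 0 0.114 0.2; 0 0 0 -0.07 0.001 0.114 0.2; 0 0 0 -0.14 0.001 0.114 0.2; 0 0 0 -0.2 0.001 0.114 0.2; 0 0 0 -0.25 0.001 0.114 0.2; 0 0 0 -0.29 0.001 0.114 0.2; 0 0 0 -0.32 0.001 0.114 0.2; 0 0 0 -0.32 0.001 0.114 0.2")

```text
time: 15.25
eef_pos: [0.4826, 0.3171, 0.1756]
tcp_rot: [-0.041, 0.999, 0.001, 0.0]
contact_force: [1.2, 0.1, -6.3]
opening: 0.648
finger_force: 85.5
```

```bash
python3 st.py
python3 - <<'E'
from tgt import *
p,g=cap_tcp(np.r_[(LOW)[:2],.2125],0.,.008);go(p,g)
E
```

```text
op 0.6482725960964627 ff 85.5494147441641 F tool [-1.2 -0.   6.3] T [ 0.04 -0.26  0.02] q [ 4.050e-01  1.150e-01  1.863e+00  1.000e-03  1.163e+00 -1.248e+00] [0.4826 0.3171 0.1756] along/off axis 0.0482 15.25
tilt fix [ 0.0452 -0.5217  0.0121]
turn [ 0.0002  0.     -0.    ] shift [-0.102 -0.003  0.001]
```

Emit:
send_rows(moves="0 0 0 0 0 0 0.2; 0 0 0 0 0 0 0.2")

```text
time: 15.5
eef_pos: [0.4822, 0.317, 0.1758]
tcp_rot: [-0.041, 0.999, 0.001, -0.0]
contact_force: [2.2, -0.2, -7.8]
opening: 0.648
finger_force: 85.8
```

```bash
python3 st.py
```

```text
op 0.648172146878398 ff 85.80233330576448 F tool [-2.2 -0.3  7.8] T [ 0.03 -0.37 -0.  ] q [ 0.405  0.114  1.864  0.002  1.163 -1.248] [0.4822 0.317  0.1758] along/off axis 0.0486 15.5
tilt fix [ 0.0453 -0.5218  0.0121]
```

Emit:
send_rows(moves="0 0 0 0 0 0.01 0.2; 0 0 0 0 0 0.02 0.2; 0 0 0 0 0 0.02 0.2; 0 0 0 0 0 0.02 0.2")

```text
time: 16.0
eef_pos: [0.482, 0.3173, 0.1724]
tcp_rot: [-0.041, 0.999, 0.001, -0.0]
contact_force: [1.1, -0.2, -3.1]
opening: 0.651
finger_force: 86.5
```

```bash
python3 st.py
```

```text
op 0.65074766214073 ff 86.51503933622735 F tool [-1.1 -0.3  3.1] T [ 0.02 -0.01 -0.04] q [ 0.405  0.118  1.866  0.002  1.157 -1.248] [0.482  0.3173 0.1724] along/off axis 0.0457 16.0
tilt fix [ 0.0456 -0.5224  0.0122]
```

Lowering 4 mm cleared the contact, so the cap sits about 6–7 mm higher in the grip than I assumed (TCP roughly at the cap centre). I'll lower a bit more and go in to about 10 mm short of the low point.

Emit:
send_rows(moves="0 0 0 0 0 0.01 0.2; 0 0 0 0 0 0.018 0.2; 0 0 0 -0.025 0 0.018 0.2; 0 0 0 -0.055 0 0.018 0.2; 0 0 0 -0.055 0 0.018 0.2; 0 0 0 -0.055 0 0.018 0.2")

```text
time: 16.75
eef_pos: [0.4931, 0.318, 0.1684]
tcp_rot: [-0.041, 0.999, 0.001, -0.001]
contact_force: [0.1, 1.2, -2.6]
opening: 0.646
finger_force: 86.5
```

```bash
python3 st.py; python3 -c "
from tgt import *;s=ctrl.get_state();d=s['eef_pos']-LOW;print('hook frame',d@HX,d@HY)"
```

```text
op 0.6464811484877032 ff 86.50724975159392 F tool [-0.2  1.1  2.6] T [-0.01 -0.04 -0.04] q [ 0.399  0.143  1.846  0.002  1.153 -1.254] [0.4931 0.318  0.1684] along/off axis 0.0368 16.75
tilt fix [ 0.0453 -0.5229  0.0121]
hook frame -0.010004539574961996 0.0007051985692577168
```

Emit:
send_rows(moves="0 0 0 0 0 0.012 0.2; 0 0 0 0 0 0.024 0.2; 0 0 0 0 0 0.035 0.2; 0 0 0 0 0 0.035 0.2")

```text
time: 17.25
eef_pos: [0.4928, 0.318, 0.1611]
tcp_rot: [-0.041, 0.999, 0.001, -0.001]
contact_force: [-0.0, 0.8, -2.6]
opening: 0.652
finger_force: 86.5
```

```bash
python3 st.py
```

```text
op 0.6520005172104774 ff 86.5076448439504 F tool [-0.1  0.8  2.6] T [-0.03  0.03  0.06] q [ 0.399  0.151  1.852  0.002  1.14  -1.255] [0.4928 0.318  0.1611] along/off axis 0.0305 17.25
tilt fix [ 0.0453 -0.5232  0.0121]
```

Emit:
send_rows(moves="0 0 0 0 0 0.004 0.2; 0 0 0 0 0 0.008 0.2; 0 0 0 0 0 0.008 0.2")

```text
time: 17.62
eef_pos: [0.4932, 0.3182, 0.1602]
tcp_rot: [-0.041, 0.999, 0.001, -0.0]
contact_force: [-0.0, 0.4, -2.0]
opening: 0.65
finger_force: 86.7
```

```bash
python3 st.py
```

```text
op 0.6501956804600768 ff 86.71788862848189 F tool [-0.   0.4  2. ] T [0.04 0.02 0.02] q [ 0.399  0.152  1.852  0.002  1.137 -1.254] [0.4932 0.3182 0.1602] along/off axis 0.0296 17.625
tilt fix [ 0.0456 -0.5221  0.0122]
```

Emit:
send_rows(moves="0 0 0 0 0 0.005 0.2; 0 0 0 0 0 0.01 0.2; 0 0 0 0 0 0.01 0.2")

```text
time: 18.0
eef_pos: [0.4937, 0.3183, 0.1598]
tcp_rot: [-0.041, 0.999, 0.001, 0.001]
contact_force: [-2.0, -1.4, 5.5]
opening: 0.65
finger_force: 87.7
```

```bash
python3 st.py
```

```text
op 0.6503716486199193 ff 87.74665308432304 F tool [ 2.2 -1.3 -5.5] T [ 0.17  0.36 -0.01] q [ 0.399  0.153  1.852  0.002  1.135 -1.254] [0.4937 0.3183 0.1598] along/off axis 0.029 18.0
tilt fix [ 0.0458 -0.5206  0.0122]
```

Emit:
send_rows(moves="0 0 0 0 0 0.004 0.2; 0 0 0 0 0 0.008 0.2; 0 0 0 0 0 0.008 0.2")

```text
time: 18.38
eef_pos: [0.4942, 0.3184, 0.1596]
tcp_rot: [-0.041, 0.999, 0.001, 0.001]
contact_force: [-3.1, -2.2, 9.7]
opening: 0.649
finger_force: 88.5
```

```bash
python3 st.py
```

```text
op 0.6491588952886149 ff 88.50653130110004 F tool [ 3.2 -1.9 -9.8] T [ 0.29  0.57 -0.04] q [ 3.990e-01  1.530e-01  1.852e+00  1.000e-03  1.134e+00 -1.254e+00] [0.4942 0.3184 0.1596] along/off axis 0.0286 18.375
tilt fix [ 0.0459 -0.5195  0.0122]
```

The loop met the prong exactly where I predicted. I'll ease the load and open slowly.

Emit:
send_rows(moves="0 0 0 0 0 -0.009 0.2; 0 0 0 0 0 -0.009 0.25; 0 0 0 0 0 -0.009 0.3; 0 0 0 0 0 -0.009 0.35; 0 0 0 0 0 -0.009 0.4; 0 0 0 0 0 -0.009 0.5; 0 0 0 0 0 -0.009 0.7; 0 0 0 0 0 -0.009 0.9; 0 0 0 0 0 -0.009 0.9", newtons=20)

```text
time: 19.5
eef_pos: [0.4928, 0.318, 0.1577]
tcp_rot: [-0.041, 0.999, 0.001, -0.001]
contact_force: [0.1, -0.6, -0.0]
opening: 0.952
finger_force: 0.0
```

```bash
python3 st.py
```

```text
op 0.95151808198577 ff 0.0 F tool [-0.1 -0.6  0. ] T [0.02 0.04 0.01] q [ 0.399  0.154  1.854  0.002  1.134 -1.254] [0.4928 0.318  0.1577] along/off axis 0.0276 19.5
tilt fix [ 0.0453 -0.5232  0.0121]
```

Emit:
send_rows(moves="0 0 0 0 0 0 1; 0 0 0 0 0 0 1; 0 0 0 0 0 -0.05 1; 0 0 0 0 0 -0.12 1; 0 0 0 0 0 -0.2 1; 0 0 0 0 0 -0.3 1; 0 0 0 0 0 -0.45 1; 0 0 0 0 0 -0.65 1; 0 0 0 0.1 0 -0.9 1; 0 0 0 0.4 0 -0.95 1; 0 0 0 0.4 -0.5 -0.95 1; 0 0 0 0.4 -0.8 -0.95 1")

```text
time: 21.0
eef_pos: [0.4228, 0.1864, 0.35]
tcp_rot: [-0.043, 0.999, 0.001, 0.001]
contact_force: [1.5, -0.3, -0.1]
opening: 0.999
finger_force: 0.0
```

Emit:
send_rows(moves="0 0 0 0 0 0 1; 0 0 0 0 0 0 1; 0 0 0 0 0 0 1; 0 0 0 0 0 0 1; 0 0 0 0 0 0 1; 0 0 0 0 0 0 1; 0 0 0 0 0 0 1; 0 0 0 0 0 0 1; 0 0 0 0 0 0 1; 0 0 0 0 0 0 1; 0 0 0 0 0 0 1; 0 0 0 0 0 0 1")

```text
time: 22.5
eef_pos: [0.4237, 0.1866, 0.3479]
tcp_rot: [-0.041, 0.999, 0.001, -0.0]
contact_force: [0.1, 0.0, -0.6]
opening: 1.001
finger_force: 0.0
```

```bash
python3 st.py
python3 - <<'E'
from h import *
C=cams();a=C["side"]["image"][330:470,180:340];b=C["top"]["image"][210:350,140:240]
cv2.imwrite("pics/fin.png",cv2.resize(np.hstack([a,b]),None,fx=3,fy=3)[:,:,::-1])
c=a.astype(int);m=(c.max(2)-c.min(2)<25)&(c.mean(2)>140)
v,u=np.nonzero(m);print("bright grey (cap) side px",len(u),(u.mean()+180,v.mean()+330) if len(u) else 0)
print("expected",proj(C["side"],[.495,.318,.16]))
ctrl_t=[]
import hashlib
D=cams();print("motion diff",np.abs(D["side"]["image"].astype(int)-C["side"]["image"])[330:470,180:340].mean())
E
```

```text
op 1.0012657977859813 ff 0.0 F tool [-0.1  0.   0.6] T [ 0.01  0.01 -0.04] q [ 0.194 -0.269  1.91   0.002  1.501 -1.459] [0.4237 0.1866 0.3479] along/off axis 0.2264 22.5
tilt fix [ 0.0454 -0.5226  0.0121]
bright grey (cap) side px 2376 (np.float64(289.81271043771045), np.float64(411.7260101010101))
expected [274.37196819 420.80611052]
motion diff 1.5850744047619048
```

The picture budget is used up, so I'll check the hanging cap by numbers. I'll triangulate its grey blob, look for motion, and compare the bystanders with the first images.

```bash
cat > chk.py <<'E'
from h import *
C=cams();pts={}
for n,X in(("side",[.495,.318,.158]),("top",[.495,.318,.158])):
    e=proj(C[n],X);im=C[n]["image"].astype(int);b=cv2.imread(f"pics/{n}0.png")[:,:,::-1].astype(int)
    k=np.median(im.sum(2)/(b.sum(2)+1));d=(np.abs(im-k*b).sum(2)>70).astype(np.uint8)
    d=cv2.morphologyEx(d,cv2.MORPH_OPEN,np.ones((3,3)))
    _,l,st,ce=cv2.connectedComponentsWithStats(d)
    print(n,"expected",e.round(1),"gain",round(k,2))
    for i in range(1,len(st)):
        if st[i,4]>60:print("  changed",st[i],ce[i].round(1))
E
python3 chk.py
```

```text
side expected [274.4 421.4] gain 1.24
  changed [  346    54   294   355 51369] [474.4 204.4]
  changed [441  55  32   9 192] [457.2  58.9]
  changed [474  60  27   9 154] [487.3  63.6]
  changed [310 229  32  35 503] [329.2 243.6]
  changed [298 238  11  13  62] [303.3 243.2]
  changed [304 266  22  12 125] [315.9 271.3]
  changed [332 280  14  22 131] [339.8 290.3]
  changed [617 349  23  20 203] [631.3 359.5]
  changed [ 253  393   58   65 2468] [280.8 426.9]
  changed [583 396  18  16 162] [590.6 404.2]
  changed [ 569  429   38   51 1161] [590.9 457.4]
  changed [551 465  37  15 311] [566.8 474.3]
top expected [184.9 286.3] gain 1.11
  changed [325 224  15  16  76] [332.7 231.2]
  changed [309 249  21   8 109] [318.9 252.7]
  changed [   58   261   249   219 19632] [192.9 384. ]
  changed [182 268  41  17 350] [201.5 275.2]
  changed [ 282  291  126  189 9390] [353.7 383.6]
  changed [  0 457  15  23 278] [  6.  467.4]
```

Emit:
send_rows(moves="0 0 0 0 -0.5 0 1; 0 0 0 0 -0.9 0 1; 0 0 0 0 -0.9 0 1; 0 0 0 0 -0.9 0 1; 0 0 0 0 -0.9 0 1; 0 0 0 0 -0.9 0 1; 0 0 0 0 -0.9 0 1; 0 0 0 0 -0.9 0 1")

```text
time: 23.8
eef_pos: [0.4385, 0.0081, 0.3476]
tcp_rot: [-0.042, 0.999, 0.001, -0.0]
contact_force: [0.1, 0.1, 0.3]
opening: 0.998
finger_force: 0.0
```

```bash
python3 chk.py
```

```text
side expected [274.4 421.4] gain 1.07
  changed [ 490    0   61   35 1404] [520.7  14.8]
  changed [  399     0   241   216 22056] [502.   84.4]
  changed [607  26  33  35 793] [624.4  42.7]
  changed [310 229  32  35 490] [329.5 243.7]
  changed [ 388  247  227  147 9753] [504.2 319.7]
  changed [304 267  21  10 101] [314.6 271.8]
  changed [335 280  11  19 100] [341.  287.9]
  changed [623 349  17  19 176] [632.6 359.6]
  changed [ 253  393   58   65 2430] [280.9 427. ]
  changed [570 408  31  48 481] [587.1 430. ]
  changed [545 448  23  32 230] [557.1 463.8]
top expected [184.9 286.3] gain 1.1
  changed [327 225  13  15  69] [333.4 231.8]
  changed [301 249  29  22 278] [313.8 255.6]
  changed [   58   263   382   217 31124] [302.5 395.5]
  changed [168 272  33  30 596] [183.3 288. ]
  changed [206 278  17  10 123] [215.  283.2]
  changed [208 281  30  24 418] [222.7 294.1]
  changed [438 294   7  14  70] [441.4 300.6]
  changed [413 305  20  25 316] [423.1 315.8]
  changed [  0 457  15  23 277] [  6.  467.4]
```

```bash
python3 -c "
from plant import ctrl
print(ctrl.sign_off())"
```

```text
the job is handed in; nothing more can be done
None
```

The cap is unscrewed, lifted clear and hanging still by its loop on the hook, with the gripper clear of everything; I handed the job in at about 24 s. I confirmed the cap by image measurement rather than by eye, saw no sign of the brush moving, and never took the arm near the vase or mug, though arm or shadow changed the mug's pixels in the final check.

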